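# Clear the bead-polishing wheel and turn it over by hand

## Task

Clear the bead-polishing machine and check that it runs free: pull the cabinet's top drawer about 11 cm open, lay the scraper from the machine's tool rest flat inside it, and leave the drawer open. Only then turn the wheel clockwise (as seen facing it) by its red handle, on past the brass pointer and then one full turn more, stopping with the handle at the pointer again. Do not knock the lamp, and leave everything else where it stands.

Things in the scene. Friction and masses are not known exactly. Their poses are not given: they have to be found in the camera images.
- machine: Bead-polishing machine, fixed. Wooden block 45 mm high (x -290 to +100, y +-110 mm), an inclined wheel and before it a level steel tool rest: 70 x 210 mm, centre x = -250, top z = 90 mm. Origin on the table; x points level from tool rest to back, z up. The wheel's axis leans 28 deg: out of the face it points along n = (-0.469, 0, 0.883); up the face is u = (0.883, 0, 0.469).
- hub (a point): Centre of the wheel's front face, on its axis, at (-120, 0, 150) mm in the machine's frame (axes as the machine's). The wheel is a pale pink disc, 180 mm across and 16 mm thick; a steel crank arm on its face stands up to 24 mm proud.
- wheel (a joint): Turn of the wheel, rad, counted through full turns: 0 with the handle at the brass pointer (up the face from the hub, along u), growing clockwise as seen facing the wheel face. It begins at -0.9 to -0.15, short of the pointer; 6.28 is one full turn past it. It stays where it is left (about 2 N at the handle turns it).
- grip (a point): Middle of the red handle: 70 mm from the wheel's axis, 52 mm out of the face along n. The handle is a round sleeve 25 mm in diameter, 50 mm long (25 mm either side of this point), its axis parallel to the wheel's (leaning 28 deg). It spins freely on its pin, so the gripper can keep one orientation all the way round.
- pointer (a point): The fixed brass pointer at the wheel's upper rim, 105 mm from the axis.
- lamp: Steel gooseneck lamp fixed to the machine (origin and axes as the machine's). Its head is a level bar 22 mm thick, 110 mm long along y, centred at (-48, 0, 374) mm, over the wheel's upper part, so that a tool cannot come straight down there; the neck runs behind it down to the block at (75, 80) mm.
- cab: Dark wooden cabinet, fixed, 240 (x) x 250 (y) x 140 mm high, two drawers one above the other with brass bar handles; origin under its centre, the drawers open towards its -x.
- cab_drawer0 (a joint): How far the top drawer is pulled out, m: 0 shut, at most 0.165; it begins up to 0.015 open.
- cab_drawer0_handle (a point): Middle of the top drawer's bar handle: a level bar 11 mm thick and about 120 mm long along the cabinet's y, 35 mm in front of the drawer front, 103 mm above the table; moves with the drawer.
- tray (a point): The top drawer's frame (axes as the cabinet's), at the centre of its underside, 74 mm above the table; moves with the drawer. Inside, the drawer measures 195 (x) by 208 mm (y); its floor is 6 mm above this point, its side rims 44 mm, the top of its front panel 54 mm.
- scraper: Loose hand scraper, 167 mm long, 90 g, lying across the tool rest: dark wooden handle 95 x 22 x 18 mm, brass ferrule, steel blade 16 mm wide, 4 mm thick. Origin on the underside of the middle of the wooden handle; x along the scraper to the blade tip, z up; the centre of mass lies about 20 mm from the origin towards the blade.
- butt (a point): Point 45 mm behind the scraper's origin, at the end of its wooden handle, half way up.
- tip (a point): Point near the scraper's blade tip, 115 mm ahead of its origin.
- polish: Amber jar with black lid, 52 mm across, 85 mm tall, on top of the cabinet; origin under its centre. Leave it.
- tin: Copper tin, 44 mm across, 35 mm tall, on the machine's block behind the wheel; origin under its centre. Leave it.
- beadcup: Small terracotta cup of beads, 68 mm across, 32 mm tall, on the table between cabinet and machine; origin under its centre. Leave it.
- mug: Blue mug, 76 mm across, 85 mm tall; origin under its centre. Leave it.
- hammer: Hammer lying on the table. Leave it.
- brush: Brush lying on the table. Leave it.
- bowl: Wooden bowl, 120 mm across, 45 mm tall; origin under its centre. Leave it.

How it is judged:
By the outcome, as a careful person would: the job done as asked, in the order asked, and still so for the second after the job is handed in, with the robot touching nothing.
It also fails if it takes over 72 s, if anything falls off the work surface, if the arm or the gripper's body presses on something with over 40 N, if the wrist force passes 120 N, or if a joint passes its speed limit or range.

## Robot

A 6-joint arm with a two-finger parallel gripper is mounted at the origin on the work surface. World frame = base frame: x ahead of the robot, y to its left, z up, the work surface at z = 0. Lengths are in m, angles in degrees, forces in N, time in s.
With the tool pointing down it reaches from about 0.3 to 0.75 m from the base axis. Payload 8.5 kg.
Tool frame: the origin (TCP) lies between the finger pads; the fingertips stand 22 mm ahead of it and the grasp point (between the pads) lies 3 mm ahead of it (env.nose_length is the distance from the TCP to the fingertips, in m); z points along the fingers, x is the direction in which the jaws open and shut, and the axes are right-handed (so a half turn about z gives the same grasp; the last joint's range is limited). The gripper opens to 85 mm and grips with 20 to 120 N. Pads are 22 mm wide; open, the fingers measure 114 mm over their backs; the gripper's body (76 mm by 85 mm) begins 54 mm behind the grasp point. The pads swing forward as they close: fully open they stand 13 mm farther back than shut.
Start: joints at [58.023, 21.807, 74.336, -0, 83.858, -12.336], TCP at [0.185, 0.518, 0.253] pointing down, gripper open.
Joint ranges: [-178.18, 178.18], [-50.72, 133.34], [12.68, 142.11], [-81.47, 261.47], [9.98, 163.14], [-165.26, 165.26]. Speed limits (degrees/s): [136.94, 136.94, 180, 180, 180, 180].

## Interface

Orientations are given as a 3x3 rotation matrix whose columns are the frame's x, y, z axes.
In Python, from rig import env gives the robot as it stands.
- The arm moves only by the tool arm_command, never from a script. Its argument "steps" is a list of rows, each an object with "delta_pos": the shift along the world's x, y, z in mm, a list of three; "dr": the turn, a rotation vector about the world's x, y, z in degrees, a list of three. In form: [{"delta_pos": [dx, dy, dz], "dr": [wx, wy, wz]}, ...]. A call has 1 to 20 rows; each row shifts and turns the commanded pose from where the row before left it; what a row does not reach is not made up. A row lasts 1/10 s, in which the tool goes at most 50 mm and 8.59 degrees, less where a joint would pass 70% of its speed; a pose out of reach is approached as far as the arm can. A call with a gripper value outside its range is refused whole. "grip" is the opening, from 0 (shut) to 1 (fully open), set as the call begins (left out, the last holds). The fingers move at their own pace and stop on an object; "squeeze" is the grip in N (left out, the last holds). Time passes only in rows, so rows that do not move let the fingers close. It gives the time, the measured TCP pose, the force and the opening at its end, in the units of the state.
- env.observe(): the state, without advancing time (a new reading comes with each control period).
- env.get_image(name): name is "scene" or "top"; returns the picture (400x640x3 uint8, blue, green, red); there is no depth.
- env.get_calibration(name): a dict with "fx", "fy", "cx", "cy" (pixels), "view" (4x4, takes a point from world to camera coordinates). Camera axes: x right, y up, looking along -z (the intrinsics and any distortion apply to the point x, -y, -z); pixel columns grow to the right and rows downward; lengths in m; the calibration is good to about 2 mm. A picture is of the moment at which its call begins. get_calibration takes no time and is no camera call.
- env.close_job(): hands the job in, once; it reports no verdict.
The state is a dict: "time_s": time; "q": joint angles; "qvel": joint speeds; "joint_efforts": joint torques, N m; "position": TCP position; "tool_rot": TCP orientation; "ft_force": force on the tool from outside, world axes, zero at the start; "wrist_torque": the same for the moment, N m; "grip_width": finger opening in m.
Only numpy, scipy, OpenCV 4.12 (cv2) and the standard library are available. Lean on these libraries where they do the work, as an engineer would, in place of code of your own. Each camera call takes 0.05 s, during which the arm holds its last target. There are 200 camera calls.

## Working session

There is one attempt and no reset: what is moved stays moved. The work goes in short steps, Python scripts to look and compute and a tool call to move; the robot and the scene stay as the last step left them, time stands still between calls to the robot, and variables do not carry over. Pictures are saved under pics/ and viewed, about 8 in all and at most 12, crops included, and the job is handed in when it is done.

Besides the shell and the picture viewer there is one more tool, called after ">>>" by a JSON object that holds its "method" and its "body", one argument or row to a line. arm_command: Moves the arm, as the interface text tells. Its arguments: {"type":"object","properties":{"steps":{"type":"array"},"grip":{"type":"number"},"squeeze":{"type":"number"}},"required":["steps"]}

```bash
mkdir -p pics; ls; python3 - <<'E'
from rig import env
import cv2,numpy as np
for n in("scene","top"):
    cv2.imwrite(f"pics/{n}0.png",env.get_image(n)); c=env.get_calibration(n); print(n,{k:np.round(v,4).tolist() for k,v in c.items()})
print(env.observe(),env.nose_length)
E
```

```text
pics
scene {'fx': 459.0247, 'fy': 459.0247, 'cx': 315.711, 'cy': 203.5678, 'view': [[-0.2187, 0.9757, -0.0142, 0.1669], [-0.8413, -0.1812, 0.5093, 0.4095], [0.4943, 0.1233, 0.8605, -2.1245], [0.0, 0.0, 0.0, 1.0]]}
top {'fx': 371.5816, 'fy': 371.5816, 'cx': 320.363, 'cy': 195.7526, 'view': [[-0.0069, -0.9999, 0.0076, -0.0086], [0.9975, -0.0064, 0.071, -0.594], [-0.0709, 0.0081, 0.9974, -1.4491], [0.0, 0.0, 0.0, 1.0]]}
{'time_s': 0.1, 'q': array([ 5.80219773e+01,  2.18378247e+01,  7.43799731e+01,  1.68488743e-04,
        8.38577510e+01, -1.23366161e+01]), 'qvel': array([-0.05068728, -0.08474987, -0.12260858, -0.04641947,  0.10578405,
       -0.00894352]), 'joint_efforts': array([ 4.46832666e-03, -4.49214292e+01, -2.31661212e+01, -1.94439936e-04,
        3.56924160e-03,  7.82422353e-05]), 'position': array([0.18475411, 0.5177903 , 0.25276956]), 'tool_rot': array([[ 3.36132137e-01,  9.41814576e-01, -7.00789209e-04],
       [ 9.41813957e-01, -3.36132747e-01, -1.11693416e-03],
       [-1.28750307e-03, -2.84575593e-04, -9.99999131e-01]]), 'ft_force': array([-0.20624499, -0.56110158, -0.81967985]), 'wrist_torque': array([ 0.03306523, -0.03844909,  0.00338473]), 'grip_width': 0.08546135197042463} 0.022
```

View pics/scene0.png

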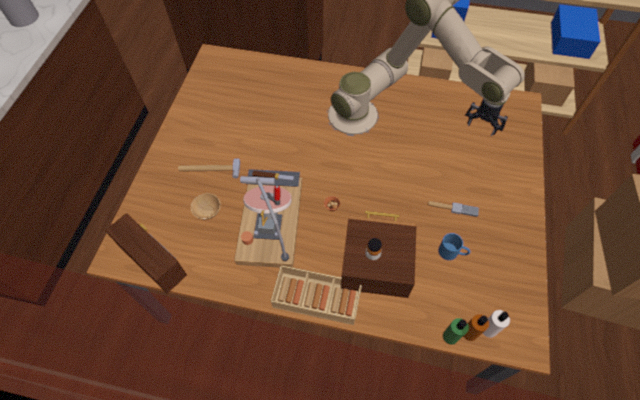

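View pics/top0.png

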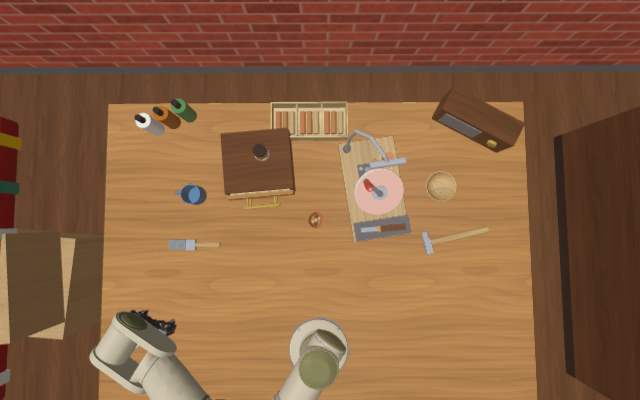

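The top view shows the cabinet at about (258,160) with its handle at (262,206). The machine is at about (378,190), with the scraper near (383,229) and its blade towards the left. Next I'll zoom in to pick points.

```bash
python3 - <<'E'
import cv2,numpy as np
t=cv2.imread("pics/top0.png"); s=cv2.imread("pics/scene0.png")
def crop(im,u0,v0,u1,v1,k): 
    c=cv2.resize(im[v0:v1,u0:u1],None,fx=k,fy=k,interpolation=cv2.INTER_CUBIC)
    for u in range(u0,u1,10): 
        cv2.line(c,((u-u0)*k,0),((u-u0)*k,4 if u%50 else 14),(0,255,0),1)
        if u%20==0: cv2.putText(c,str(u),((u-u0)*k+1,24),0,.35,(0,255,0))
    for v in range(v0,v1,10):
        cv2.line(c,(0,(v-v0)*k),(4 if v%50 else 14,(v-v0)*k),(0,255,0),1)
        if v%20==0: cv2.putText(c,str(v),(6,(v-v0)*k+4),0,.35,(0,255,0))
    return c
cv2.imwrite("pics/t1.png",crop(t,215,120,415,250,4))
cv2.imwrite("pics/s1.png",crop(s,230,160,425,300,4))
E
```

```text
(no output)
```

View pics/t1.png

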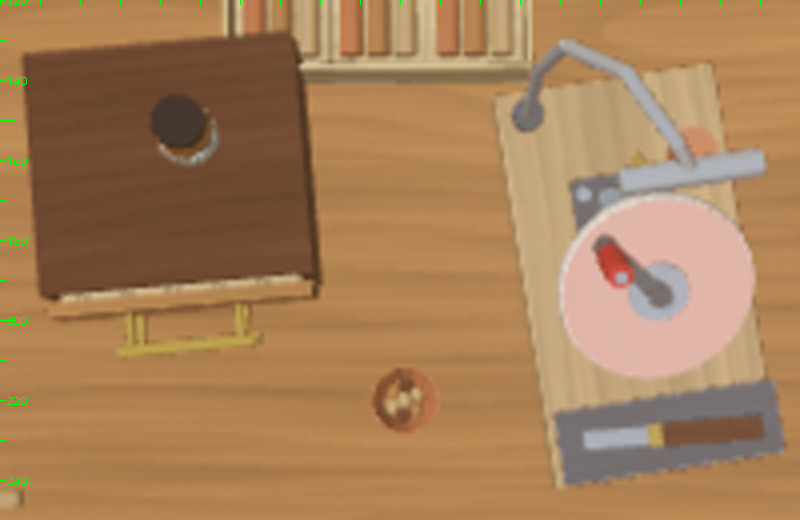

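View pics/s1.png

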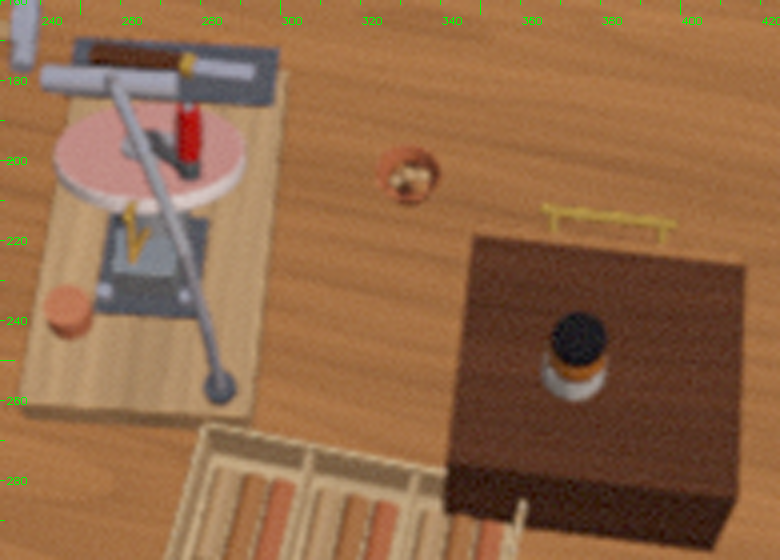

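```bash
cat > h.py <<'E'
import numpy as np
from scipy.optimize import least_squares
from rig import env
CAL={n:env.get_calibration(n) for n in("scene","top")}
def proj(n,P):
    c=CAL[n];P=np.atleast_2d(P);p=P@c["view"][:3,:3].T+c["view"][:3,3]
    return np.c_[c["cx"]+c["fx"]*p[:,0]/-p[:,2], c["cy"]-c["fy"]*p[:,1]/-p[:,2]]
def tr(p,L):  # p=x,y,yaw
    c,s=np.cos(p[2]),np.sin(p[2]);L=np.atleast_2d(L);return np.c_[p[0]+c*L[:,0]-s*L[:,1],p[1]+s*L[:,0]+c*L[:,1],L[:,2]]
T=lambda x,y:(215+x/4-.4,120+y/4-.4)
S=lambda x,y:(230+x/4-.4,160+y/4-.4)
def fit(obs,p0,loss="soft_l1"):
    def r(p): return np.concatenate([(proj(n,tr(p,np.array(L)/1e3))[0]-uv) for n,L,uv in obs])
    s=least_squares(r,p0,loss=loss); return s.x,np.round(r(s.x).reshape(-1,2),1).tolist()
def tri(ut,us):
    f=lambda P:np.concatenate([proj("top",P)[0]-ut,proj("scene",P)[0]-us]); s=least_squares(f,[.5,0,.1]);return s.x,np.round(s.fun,1)
n=np.array([-.469,0,.883]);u=np.array([.883,0,.469])
def wheelpt(th,rad,out):
    y=np.array([0,1,0]) # clockwise facing the face
    return np.array([-.120,0,.150])+n*out+rad*(np.cos(th)*u+np.sin(th)*np.cross(u,n))
E
cat > m.py <<'E'
from h import *
M=[("top",(100,110,45),T(495,98)),("top",(100,-110,45),T(712,64)),("top",(-285,105,90),T(565,487)),("top",(-215,105,90),T(555,412)),("top",(-215,-105,90),T(773,380)),("top",(-285,-105,90),T(785,452)),("top",(-48,0,385),T(693,170)),("top",(-120,0,150),T(657,286)),
("scene",(-285,-105,90),S(75,38)),("scene",(-285,105,90),S(280,50)),("scene",(-215,105,90),S(275,105)),("scene",(100,-110,45),S(22,410)),("scene",(100,110,45),S(252,416)),("scene",(-48,0,374),S(111,80))]
m,r=fit(M,[.6,-.2,0]);print("machine",m,np.degrees(m[2]),r)
C=[("top",(120,125,140),T(22,55)),("top",(120,-125,140),T(292,33)),("top",(-120,-125,140),T(318,280)),("top",(-120,125,140),T(40,297)),
("scene",(-120,125,140),S(745,265)),("scene",(-120,-125,140),S(473,236)),("scene",(120,125,140),S(735,498)),("scene",(120,-125,140),S(445,470))]
c,r=fit(C,[.6,.2,0]);print("cab",c,np.degrees(c[2]),r)
for a,t,s in(("handleL",T(118,352),S(676,224)),("handleR",T(262,338),S(545,208)),("butt",T(763,428),S(92,54)),("tip",T(583,440),S(255,72)),("grip",T(613,262),S(189,135)),("ferrule",T(664,433),S(178,62)),("cup",T(404,400),S(407,175))): print(a,*tri(t,s))
f=lambda p:np.concatenate([(proj("top",tr(m,wheelpt(p[0],.07,.052)))[0]-T(613,262)),(proj("scene",tr(m,wheelpt(p[0],.07,.052)))[0]-S(189,135))])
s=least_squares(f,[-.5]);print("wheel",s.x,s.fun,np.cross(u,n))
E
python3 m.py
```

```text
machine [ 0.71480307 -0.20442336  0.15112043] 8.658562640586375 [[-1.0, -0.4], [-0.2, -0.5], [-0.0, -0.0], [-0.6, 0.2], [-0.1, -0.6], [0.2, -0.1], [-0.4, 0.2], [-0.2, 1.1], [-0.2, -0.3], [-0.1, -0.7], [-0.4, 0.0], [-1.5, -1.7], [-0.3, 0.3], [-0.1, 0.4]]
cab [0.71688556 0.22142658 0.08468249] 4.8519495523182385 [[-0.3, -2.2], [0.1, -2.7], [-0.8, 0.2], [0.0, 2.2], [-0.2, -2.1], [-0.5, -2.5], [0.5, 1.9], [-0.6, -0.2]]
handleL [0.54554831 0.27243602 0.10484054] [-0.2  0.  -0.2  0. ]
handleR [0.55662881 0.14375968 0.10638223] [-1.6  0.3 -1.6  0.1]
butt [ 0.47070344 -0.32655974  0.09872305] [-0.5  0.1 -0.5 -0.1]
tip [ 0.46098702 -0.15854975  0.1041176 ] [-0.2  0.  -0.3 -0. ]
grip [ 0.61510106 -0.1735148   0.22249604] [-0.1  0.  -0.1 -0. ]
ferrule [ 0.4671769  -0.23459872  0.10701639] [ 0.1 -0.   0.1  0. ]
cup [0.49994254 0.00646271 0.02579199] [ 0.1 -0.   0.1  0. ]
wheel [-0.68216396] [ 0.41007906  0.69789156 -0.3848278  -0.45855935] [ 0.      -0.99965  0.     ]
```

>>> {"method": "arm_command", "body": {
  "steps": [
    {"delta_pos": [26, -22, -4], "dr": [0, 0, -4.7]},
    {"delta_pos": [26, -22, -4], "dr": [0, 0, -4.7]},
    {"delta_pos": [26, -22, -4], "dr": [0, 0, -4.7]},
    {"delta_pos": [26, -22, -4], "dr": [0, 0, -4.7]},
    {"delta_pos": [26, -22, -4], "dr": [0, 0, -4.7]},
    {"delta_pos": [26, -22, -4], "dr": [0, 0, -4.7]},
    {"delta_pos": [26, -22, -4], "dr": [0, 0, -4.7]},
    {"delta_pos": [26, -22, -4], "dr": [0, 0, -4.7]},
    {"delta_pos": [26, -22, -4], "dr": [0, 0, -4.7]},
    {"delta_pos": [26, -22, -4], "dr": [0, 0, -4.7]},
    {"delta_pos": [26, -22, -4], "dr": [0, 0, -4.7]},
    {"delta_pos": [26, -22, -4], "dr": [0, 0, -4.7]},
    {"delta_pos": [26, -22, -4], "dr": [0, 0, -4.7]},
    {"delta_pos": [26, -22, -4], "dr": [0, 0, -4.7]},
    {"delta_pos": [0, 0, 0], "dr": [0, 0, 0]}
  ],
  "grip": 0.34
}}

```text
time_s: 1.6
position: [0.551, 0.2073, 0.1959]
tool_rot: [[0.997, 0.074, -0.001], [0.074, -0.997, -0.001], [-0.001, 0.001, -1.0]]
ft_force: [0.1, 1.1, -0.0]
grip_width: 0.0288
```

```bash
python3 - <<'E'
from h import *
def ray(nm,uv,z):
    return least_squares(lambda p:proj(nm,[p[0],p[1],z])[0]-uv,[.5,0]).x
print("HL",ray("top",T(118,352),.103),ray("scene",S(676,224),.103))
print("HR",ray("top",T(262,338),.103),ray("scene",S(545,208),.103))
print("panel top edge",ray("top",T(52,318),.128),ray("top",T(318,295),.128), "carcass back",ray("top",T(22,55),.14),ray("top",T(292,33),.14),"front",ray("top",T(40,297),.14),ray("top",T(318,280),.14))
print("butt",ray("top",T(763,428),.105),ray("scene",S(92,54),.105),"tip",ray("top",T(583,440),.1),ray("scene",S(255,72),.1))
o=env.observe();print(o["time_s"],o["position"],o["tool_rot"].round(3),o["grip_width"])
E
```

```text
HL [0.54574317 0.272194  ] [0.54427259 0.27317083]
HR [0.5579009  0.13833659] [0.55315239 0.14963895]
panel top edge [0.57624383 0.32778359] [0.59580109 0.08454337] carcass back [0.81759106 0.35497332] [0.83687014 0.10724031] front [0.59464629 0.33595915] [0.60854898 0.08376419]
butt [ 0.47107969 -0.32684258] [ 0.47463647 -0.32236515] tip [ 0.46106334 -0.15994566] [ 0.45824712 -0.15836728]
1.6 [0.55104037 0.20729925 0.19592916] [[ 0.997  0.074 -0.001]
 [ 0.074 -0.997 -0.001]
 [-0.001  0.001 -1.   ]] 0.028793094437858057
```

>>> {"method": "arm_command", "body": {
  "steps": [
    {"delta_pos": [0, 1, -20], "dr": [0, 0, 0.6]},
    {"delta_pos": [0, 0, -20], "dr": [0, 0, 0]},
    {"delta_pos": [0, 0, -20], "dr": [0, 0, 0]},
    {"delta_pos": [0, 0, -15], "dr": [0, 0, 0]},
    {"delta_pos": [0, 0, -9], "dr": [0, 0, 0]},
    {"delta_pos": [0, 0, 0], "dr": [0, 0, 0]}
  ]
}}

```text
time_s: 2.2
position: [0.5481, 0.2112, 0.1123]
tool_rot: [[0.996, 0.091, -0.002], [0.091, -0.996, -0.0], [-0.002, 0.0, -1.0]]
ft_force: [-0.6, 0.3, 1.2]
grip_width: 0.029
```

>>> {"method": "arm_command", "body": {
  "steps": [
    {"delta_pos": [0, 0, 0], "dr": [0, 0, 0]},
    {"delta_pos": [0, 0, 0], "dr": [0, 0, 0]},
    {"delta_pos": [0, 0, 0], "dr": [0, 0, 0]},
    {"delta_pos": [0, 0, 0], "dr": [0, 0, 0]},
    {"delta_pos": [0, 0, 0], "dr": [0, 0, 0]}
  ],
  "grip": 0,
  "squeeze": 40
}}

```text
time_s: 2.7
position: [0.5492, 0.2112, 0.1142]
tool_rot: [[0.996, 0.09, 0.002], [0.09, -0.996, 0.001], [0.002, -0.0, -1.0]]
ft_force: [-0.4, 1.4, 6.5]
grip_width: 0.0092
```

>>> {"method": "arm_command", "body": {
  "steps": [
    {"delta_pos": [-5, -0.4, 0], "dr": [0, 0, 0]},
    {"delta_pos": [-10, -0.8, 0], "dr": [0, 0, 0]},
    {"delta_pos": [-10, -0.8, 0], "dr": [0, 0, 0]},
    {"delta_pos": [-10, -0.9, 0], "dr": [0, 0, 0]},
    {"delta_pos": [-10, -0.8, 0], "dr": [0, 0, 0]},
    {"delta_pos": [-10, -0.9, 0], "dr": [0, 0, 0]},
    {"delta_pos": [-10, -0.8, 0], "dr": [0, 0, 0]},
    {"delta_pos": [-10, -0.9, 0], "dr": [0, 0, 0]},
    {"delta_pos": [-10, -0.8, 0], "dr": [0, 0, 0]},
    {"delta_pos": [-10, -0.9, 0], "dr": [0, 0, 0]},
    {"delta_pos": [-7, -0.6, 0], "dr": [0, 0, 0]},
    {"delta_pos": [-3.5, -0.3, 0], "dr": [0, 0, 0]},
    {"delta_pos": [0, 0, 0], "dr": [0, 0, 0]},
    {"delta_pos": [0, 0, 0], "dr": [0, 0, 0]}
  ]
}}

```text
time_s: 4.1
position: [0.4435, 0.2025, 0.1141]
tool_rot: [[0.996, 0.09, 0.002], [0.09, -0.996, 0.001], [0.002, -0.001, -1.0]]
ft_force: [-1.4, 3.6, 7.2]
grip_width: 0.0095
```

>>> {"method": "arm_command", "body": {
  "steps": [
    {"delta_pos": [0, 0, 0], "dr": [0, 0, 0]},
    {"delta_pos": [0, 0, 0], "dr": [0, 0, 0]},
    {"delta_pos": [0, 0, 0], "dr": [0, 0, 0]}
  ],
  "grip": 0.34
}}

```text
time_s: 4.4
position: [0.4431, 0.2019, 0.1131]
tool_rot: [[0.996, 0.09, -0.001], [0.09, -0.996, -0.0], [-0.001, 0.0, -1.0]]
ft_force: [0.8, 0.3, 0.6]
grip_width: 0.0288
```

```bash
python3 - <<'E'
from h import *
import cv2
t=env.get_image("top"); c=t[120:250,215:415]
cv2.imwrite("pics/t2.png",cv2.resize(c,None,fx=4,fy=4,interpolation=cv2.INTER_CUBIC))
E
```

```text
(no output)
```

View pics/t2.png

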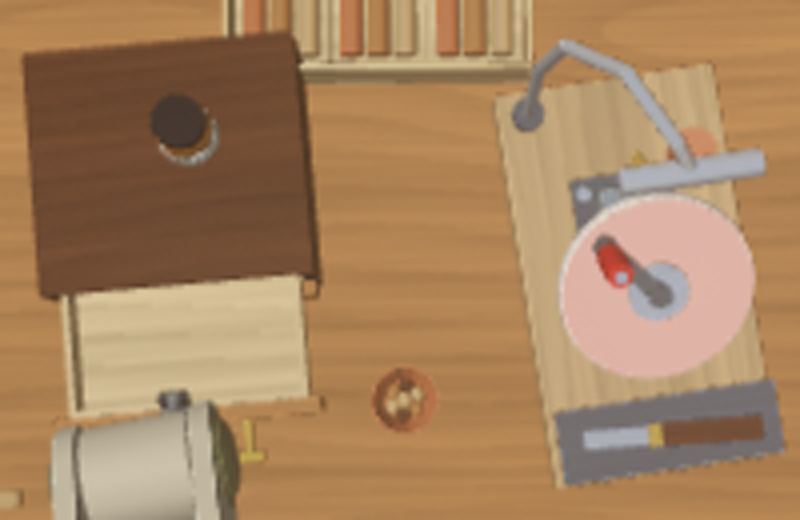

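>>> {"method": "arm_command", "body": {
  "steps": [
    {"delta_pos": [0, 0, 20], "dr": [0, 0, 0]},
    {"delta_pos": [0, 0, 30], "dr": [0, 0, 0]},
    {"delta_pos": [0, 0, 40], "dr": [0, 0, 0]},
    {"delta_pos": [1.7, -33, 0], "dr": [0, 0, -0.1]},
    {"delta_pos": [1.7, -33, 0], "dr": [0, 0, -0.1]},
    {"delta_pos": [1.7, -33, 0], "dr": [0, 0, -0.1]},
    {"delta_pos": [1.7, -33, 0], "dr": [0, 0, -0.1]},
    {"delta_pos": [1.7, -33, 0], "dr": [0, 0, -0.1]},
    {"delta_pos": [1.7, -33, 0], "dr": [0, 0, -0.1]},
    {"delta_pos": [1.7, -33, 0], "dr": [0, 0, -0.1]},
    {"delta_pos": [1.7, -33, 0], "dr": [0, 0, -0.1]},
    {"delta_pos": [1.7, -33, 0], "dr": [0, 0, -0.1]},
    {"delta_pos": [1.7, -33, 0], "dr": [0, 0, -0.1]},
    {"delta_pos": [1.7, -33, 0], "dr": [0, 0, -0.1]},
    {"delta_pos": [1.7, -33, 0], "dr": [0, 0, -0.1]},
    {"delta_pos": [1.7, -33, 0], "dr": [0, 0, -0.1]},
    {"delta_pos": [1.7, -32, 0], "dr": [0, 0, -0.1]},
    {"delta_pos": [0, 0, 0], "dr": [0, 0, 0]}
  ]
}}

```text
time_s: 6.25
position: [0.467, -0.2622, 0.2027]
tool_rot: [[0.998, 0.062, -0.0], [0.062, -0.998, -0.001], [-0.0, 0.001, -1.0]]
ft_force: [0.2, 1.2, -0.2]
grip_width: 0.0292
```

>>> {"method": "arm_command", "body": {
  "steps": [
    {"delta_pos": [0, 0, 0], "dr": [0, 0, 0]},
    {"delta_pos": [0, 0, 0], "dr": [0, 0, 0]}
  ],
  "grip": 0.53
}}

```text
time_s: 6.45
position: [0.467, -0.258, 0.2032]
tool_rot: [[0.998, 0.066, -0.001], [0.066, -0.998, 0.001], [-0.0, -0.001, -1.0]]
ft_force: [0.1, 0.2, 0.6]
grip_width: 0.0452
```

>>> {"method": "arm_command", "body": {
  "steps": [
    {"delta_pos": [0, 0, -20], "dr": [0, 0, 0]},
    {"delta_pos": [0, 0, -25], "dr": [0, 0, 0]},
    {"delta_pos": [0, 0, -20], "dr": [0, 0, 0]},
    {"delta_pos": [0, 0, -15], "dr": [0, 0, 0]},
    {"delta_pos": [0, 0, -8], "dr": [0, 0, 0]},
    {"delta_pos": [0, 0, 0], "dr": [0, 0, 0]}
  ]
}}

```text
time_s: 7.05
position: [0.467, -0.258, 0.1148]
tool_rot: [[0.998, 0.066, -0.001], [0.067, -0.998, 0.001], [-0.001, -0.001, -1.0]]
ft_force: [0.0, -0.2, 0.0]
grip_width: 0.0453
```

>>> {"method": "arm_command", "body": {
  "steps": [
    {"delta_pos": [0, 0, 0], "dr": [0, 0, 0]},
    {"delta_pos": [0, 0, 0], "dr": [0, 0, 0]},
    {"delta_pos": [0, 0, 0], "dr": [0, 0, 0]},
    {"delta_pos": [0, 0, 0], "dr": [0, 0, 0]},
    {"delta_pos": [0, 0, 0], "dr": [0, 0, 0]}
  ],
  "grip": 0,
  "squeeze": 40
}}

```text
time_s: 7.55
position: [0.4676, -0.2591, 0.1164]
tool_rot: [[0.998, 0.066, 0.002], [0.066, -0.998, -0.001], [0.002, 0.001, -1.0]]
ft_force: [-0.2, 1.4, 5.8]
grip_width: 0.0211
```

>>> {"method": "arm_command", "body": {
  "steps": [
    {"delta_pos": [0, 0, 15], "dr": [0, 0, 0]},
    {"delta_pos": [0, 0, 25], "dr": [0, 0, 0]},
    {"delta_pos": [0, 0, 35], "dr": [0, 0, 0]},
    {"delta_pos": [0, 0, 25], "dr": [0, 0, 0]},
    {"delta_pos": [5, 20, 0], "dr": [0, 0, 0]},
    {"delta_pos": [5, 30, 0], "dr": [0, 0, 0]},
    {"delta_pos": [5, 35, 0], "dr": [0, 0, 0.1]},
    {"delta_pos": [5, 35, 0], "dr": [0, 0, 0.1]},
    {"delta_pos": [5, 35, 0], "dr": [0, 0, 0.1]},
    {"delta_pos": [5, 35, 0], "dr": [0, 0, 0.1]},
    {"delta_pos": [5, 35, 0], "dr": [0, 0, 0.1]},
    {"delta_pos": [6, 35, 0], "dr": [0, 0, 0.1]},
    {"delta_pos": [6, 35, 0], "dr": [0, 0, 0.1]},
    {"delta_pos": [6, 35, 0], "dr": [0, 0, 0.1]},
    {"delta_pos": [6, 35, 0], "dr": [0, 0, 0.1]},
    {"delta_pos": [6, 35, 0], "dr": [0, 0, 0.1]},
    {"delta_pos": [6, 30, 0], "dr": [0, 0, 0.1]},
    {"delta_pos": [6, 20, 0], "dr": [0, 0, 0]},
    {"delta_pos": [1, 0, 0], "dr": [0, 0, 0]},
    {"delta_pos": [0, 0, 0], "dr": [0, 0, 0]}
  ]
}}

```text
time_s: 9.55
position: [0.545, 0.1909, 0.2151]
tool_rot: [[0.996, 0.085, -0.0], [0.085, -0.996, -0.0], [-0.0, 0.0, -1.0]]
ft_force: [-0.7, 0.1, -1.0]
grip_width: 0.0211
```

```bash
python3 - <<'E'
from h import *
import cv2
a=env.get_image("top")[120:250,215:345];b=env.get_image("scene")[170:300,320:450]
cv2.imwrite("pics/t3.png",cv2.resize(np.hstack([a,b]),None,fx=3,fy=3,interpolation=cv2.INTER_CUBIC))
o=env.observe();print(o["position"],o["tool_rot"][:,0],o["grip_width"],o["ft_force"])
E
```

```text
[0.54501344 0.19019594 0.21531972] [ 9.96481343e-01  8.38141733e-02 -3.43066883e-04] 0.020837904474401942 [ 0.09128384  0.33925521 -1.07591503]
```

View pics/t3.png

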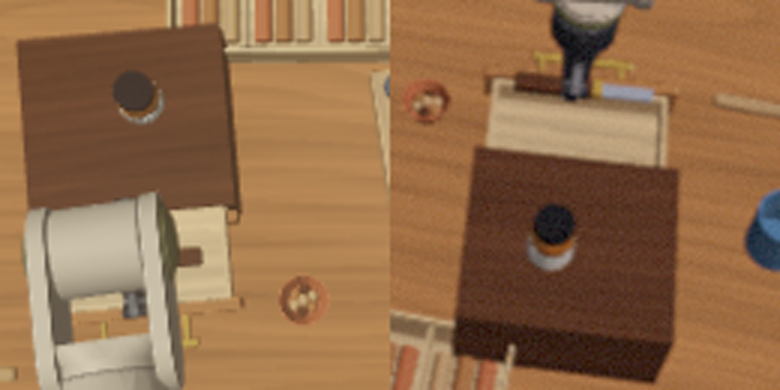

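The scraper is held level over the open drawer, between its sides. Lowering it now.

>>> {"method": "arm_command", "body": {
  "steps": [
    {"delta_pos": [0, 0, -20], "dr": [0, 0, 0]},
    {"delta_pos": [0, 0, -25], "dr": [0, 0, 0]},
    {"delta_pos": [0, 0, -25], "dr": [0, 0, 0]},
    {"delta_pos": [0, 0, -20], "dr": [0, 0, 0]},
    {"delta_pos": [0, 0, -10], "dr": [0, 0, 0]},
    {"delta_pos": [0, 0, -5], "dr": [0, 0, 0]},
    {"delta_pos": [0, 0, -3], "dr": [0, 0, 0]},
    {"delta_pos": [0, 0, 0], "dr": [0, 0, 0]}
  ]
}}

```text
time_s: 10.45
position: [0.5454, 0.1909, 0.1078]
tool_rot: [[0.996, 0.085, 0.001], [0.085, -0.996, 0.0], [0.001, -0.0, -1.0]]
ft_force: [-0.5, 0.7, -1.2]
grip_width: 0.021
```

>>> {"method": "arm_command", "body": {
  "steps": [
    {"delta_pos": [0, 0, -1], "dr": [0, 0, 0]},
    {"delta_pos": [0, 0, 0], "dr": [0, 0, 0]}
  ]
}}

```text
time_s: 10.65
position: [0.5453, 0.1911, 0.1068]
tool_rot: [[0.996, 0.085, 0.001], [0.085, -0.996, 0.0], [0.001, -0.0, -1.0]]
ft_force: [0.8, -0.7, -1.4]
grip_width: 0.0213
```

>>> {"method": "arm_command", "body": {
  "steps": [
    {"delta_pos": [0, 0, -1], "dr": [0, 0, 0]},
    {"delta_pos": [0, 0, 0], "dr": [0, 0, 0]}
  ]
}}

```text
time_s: 10.85
position: [0.5457, 0.1912, 0.1064]
tool_rot: [[0.996, 0.085, 0.002], [0.085, -0.996, 0.0], [0.002, -0.0, -1.0]]
ft_force: [-0.0, -0.6, 4.8]
grip_width: 0.021
```

>>> {"method": "arm_command", "body": {
  "steps": [
    {"delta_pos": [0, 0, 0], "dr": [0, 0, 0]},
    {"delta_pos": [0, 0, 0], "dr": [0, 0, 0]},
    {"delta_pos": [0, 0, 0], "dr": [0, 0, 0]},
    {"delta_pos": [0, 0, 10], "dr": [0, 0, 0]},
    {"delta_pos": [0, 0, 25], "dr": [0, 0, 0]},
    {"delta_pos": [0, 0, 35], "dr": [0, 0, 0]},
    {"delta_pos": [0, 0, 35], "dr": [0, 0, 0]},
    {"delta_pos": [0, 0, 35], "dr": [0, 0, 0]},
    {"delta_pos": [0, 0, 35], "dr": [0, 0, 0]},
    {"delta_pos": [0, 0, 20], "dr": [0, 0, 0]},
    {"delta_pos": [0, 0, 0], "dr": [0, 0, 0]}
  ],
  "grip": 0.5
}}

```text
time_s: 11.95
position: [0.5457, 0.1912, 0.304]
tool_rot: [[0.996, 0.085, 0.007], [0.085, -0.996, 0.001], [0.007, -0.0, -1.0]]
ft_force: [-0.2, 0.4, -0.1]
grip_width: 0.0428
```

```bash
cat > plan.py <<'E'
from h import *
from scipy.spatial.transform import Rotation as R
m=[ 0.71480307,-0.20442336,0.15112043]
o=env.observe(); Rm=R.from_euler("z",m[2]).as_matrix()
tz=-Rm@(n/np.linalg.norm(n)); tx=-Rm[:,1]; Rt=np.c_[tx,np.cross(tz,tx),tz]
dr=R.from_matrix(Rt@o["tool_rot"].T).as_rotvec(degrees=True)
if __name__=="__main__":
    print("t",o["time_s"],"pos",o["position"],"q",o["q"].round(1))
    print("dr",dr, np.linalg.norm(dr)); 
    for th in(-.682,-.4,0,1.57,3.14,4.71):
        print(th,"sleeve mid",tr(m,wheelpt(th,.07,.052))[0].round(4),"TCP pre",tr(m,wheelpt(th,.07,.14))[0].round(4),"TCP grasp",tr(m,wheelpt(th,.07,.06))[0].round(4))
    print("n",-tz)
E
python3 plan.py
```

```text
t 11.95 pos [0.54566827 0.19122016 0.30399888] q [ 7.6 22.9 64.2  0.  92.5  2.7]
dr [ 24.37986258 -18.69615172 -84.2608023 ] 89.68727107517033
-0.682 sleeve mid [ 0.6129 -0.1753  0.2214] TCP pre [ 0.5721 -0.1815  0.2991] TCP grasp [ 0.6091 -0.1759  0.2285]
-0.4 sleeve mid [ 0.6242 -0.1907  0.2262] TCP pre [ 0.5834 -0.1969  0.3039] TCP grasp [ 0.6205 -0.1912  0.2332]
0 sleeve mid [ 0.6332 -0.2169  0.2287] TCP pre [ 0.5924 -0.2231  0.3064] TCP grasp [ 0.6295 -0.2174  0.2358]
1.57 sleeve mid [ 0.5826 -0.2953  0.1959] TCP pre [ 0.5418 -0.3015  0.2736] TCP grasp [ 0.5789 -0.2959  0.203 ]
3.14 sleeve mid [ 0.511  -0.2356  0.1631] TCP pre [ 0.4702 -0.2418  0.2408] TCP grasp [ 0.5073 -0.2361  0.1702]
4.71 sleeve mid [ 0.5614 -0.157   0.1958] TCP pre [ 0.5206 -0.1632  0.2735] TCP grasp [ 0.5577 -0.1576  0.2029]
n [-0.46373598 -0.07061838  0.88315457]
```

>>> {"method": "arm_command", "body": {
  "steps": [
    {"delta_pos": [2.2, -31, 0], "dr": [2.03, -1.56, -7.02]},
    {"delta_pos": [2.2, -31, 0], "dr": [2.03, -1.56, -7.02]},
    {"delta_pos": [2.2, -31, 0], "dr": [2.03, -1.56, -7.02]},
    {"delta_pos": [2.2, -31, 0], "dr": [2.03, -1.56, -7.02]},
    {"delta_pos": [2.2, -31, 0], "dr": [2.03, -1.56, -7.02]},
    {"delta_pos": [2.2, -31, 0], "dr": [2.03, -1.56, -7.02]},
    {"delta_pos": [2.2, -31, 0], "dr": [2.03, -1.56, -7.02]},
    {"delta_pos": [2.2, -31, 0], "dr": [2.03, -1.56, -7.02]},
    {"delta_pos": [2.2, -31, 0], "dr": [2.03, -1.56, -7.02]},
    {"delta_pos": [2.2, -31, 0], "dr": [2.03, -1.56, -7.02]},
    {"delta_pos": [2.2, -31, 0], "dr": [2.03, -1.56, -7.02]},
    {"delta_pos": [2.2, -31, 0], "dr": [2.03, -1.56, -7.02]},
    {"delta_pos": [0, 0, 0], "dr": [0, 0, 0]},
    {"delta_pos": [0, 0, 0], "dr": [0, 0, 0]}
  ],
  "grip": 0.6
}}

```text
time_s: 13.35
position: [0.5711, -0.1809, 0.2994]
tool_rot: [[0.154, -0.874, 0.461], [-0.988, -0.133, 0.078], [-0.006, -0.467, -0.884]]
ft_force: [-0.8, 0.9, -0.2]
grip_width: 0.0513
```

```bash
python3 plan.py|head -3; python3 - <<'E'
from h import *
import cv2
a=env.get_image("top")[130:250,215:415];b=env.get_image("scene")[150:300,230:430]
cv2.imwrite("pics/t4.png",cv2.resize(np.vstack([a,b]),None,fx=3,fy=3,interpolation=cv2.INTER_CUBIC)[:, :])
E
```

```text
t 13.35 pos [ 0.57110357 -0.18088378  0.29942071] q [-36.8  16.3  79.5  21.8  65.8  38.7]
dr [-0.34246508 -0.16728644 -0.20886432] 0.4346163624307165
-0.682 sleeve mid [ 0.6129 -0.1753  0.2214] TCP pre [ 0.5721 -0.1815  0.2991] TCP grasp [ 0.6091 -0.1759  0.2285]
```

```bash
python3 -c "
import cv2;a=cv2.imread('pics/t4.png');a=cv2.resize(a,None,fx=.74,fy=.74,interpolation=cv2.INTER_AREA);cv2.imwrite('pics/t4b.png',a);print(a.shape)"
```

```text
(599, 444, 3)
```

View pics/t4b.png

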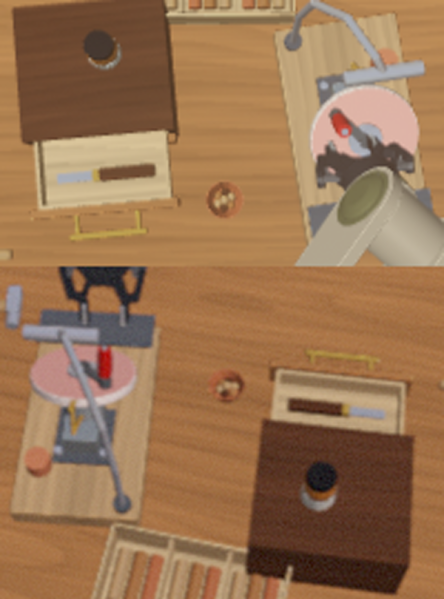

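The scraper lies flat in the open drawer and everything else is undisturbed. The gripper is lined up with the red handle, so I'll approach along its axis.

>>> {"method": "arm_command", "body": {
  "steps": [
    {"delta_pos": [7, 1, -13], "dr": [-0.3, -0.2, -0.2]},
    {"delta_pos": [7, 1, -13], "dr": [0, 0, 0]},
    {"delta_pos": [7, 1, -13], "dr": [0, 0, 0]},
    {"delta_pos": [7, 1, -13], "dr": [0, 0, 0]},
    {"delta_pos": [6, 0.5, -11], "dr": [0, 0, 0]},
    {"delta_pos": [4, 0.5, -8], "dr": [0, 0, 0]},
    {"delta_pos": [0, 0, 0], "dr": [0, 0, 0]}
  ]
}}

```text
time_s: 14.15
position: [0.6097, -0.1756, 0.2279]
tool_rot: [[0.151, -0.873, 0.464], [-0.989, -0.133, 0.072], [-0.001, -0.47, -0.883]]
ft_force: [-0.3, -0.6, 0.9]
grip_width: 0.051
```

>>> {"method": "arm_command", "body": {
  "steps": [
    {"delta_pos": [0, 0, 0], "dr": [0, 0, 0]},
    {"delta_pos": [0, 0, 0], "dr": [0, 0, 0]},
    {"delta_pos": [0, 0, 0], "dr": [0, 0, 0]},
    {"delta_pos": [0, 0, 0], "dr": [0, 0, 0]},
    {"delta_pos": [0, 0, 0], "dr": [0, 0, 0]}
  ],
  "grip": 0,
  "squeeze": 30
}}

```text
time_s: 14.65
position: [0.6095, -0.1763, 0.2301]
tool_rot: [[0.15, -0.872, 0.467], [-0.989, -0.133, 0.069], [0.002, -0.472, -0.882]]
ft_force: [-4.8, -1.1, 5.4]
grip_width: 0.0242
```

```bash
python3 - <<'E'
from plan import *
th=np.linspace(-.682,2*np.pi,59); P=np.array([tr(m,wheelpt(t,.07,.06))[0] for t in th])*1e3
d=np.diff(np.round(P,1),axis=0)
for t,x in zip(th[1:],d): print(round(t,2),x.round(1).tolist())
E
```

```text
-0.56 [5.3, -6.1, 2.3]
-0.44 [4.7, -6.7, 1.9]
-0.32 [3.9, -7.3, 1.4]
-0.2 [3.1, -7.8, 1.0]
-0.08 [2.3, -8.0, 0.6]
0.04 [1.4, -8.3, 0.1]
0.16 [0.6, -8.4, -0.4]
0.28 [-0.4, -8.3, -0.9]
0.4 [-1.2, -8.2, -1.3]
0.52 [-2.2, -8.0, -1.7]
0.64 [-2.9, -7.5, -2.2]
0.76 [-3.8, -7.1, -2.5]
0.88 [-4.5, -6.5, -2.9]
1.0 [-5.1, -5.8, -3.2]
1.12 [-5.8, -5.0, -3.4]
1.24 [-6.3, -4.2, -3.6]
1.36 [-6.7, -3.3, -3.8]
1.48 [-7.1, -2.4, -3.9]
1.6 [-7.3, -1.3, -4.0]
1.72 [-7.4, -0.4, -3.9]
1.84 [-7.4, 0.6, -3.8]
1.96 [-7.4, 1.6, -3.8]
2.08 [-7.1, 2.6, -3.5]
2.2 [-6.9, 3.6, -3.3]
2.32 [-6.5, 4.4, -3.1]
2.44 [-5.9, 5.2, -2.7]
2.56 [-5.4, 6.0, -2.4]
2.68 [-4.8, 6.7, -1.9]
2.8 [-4.0, 7.2, -1.6]
2.92 [-3.3, 7.6, -1.1]
3.04 [-2.4, 8.1, -0.6]
3.16 [-1.5, 8.2, -0.1]
3.28 [-0.7, 8.4, 0.3]
3.4 [0.2, 8.3, 0.7]
3.52 [1.1, 8.3, 1.3]
3.64 [2.0, 7.9, 1.7]
3.76 [2.8, 7.7, 2.1]
3.88 [3.6, 7.1, 2.4]
4.0 [4.4, 6.6, 2.9]
4.12 [5.1, 5.9, 3.1]
4.24 [5.6, 5.2, 3.4]
4.36 [6.3, 4.3, 3.6]
4.48 [6.6, 3.5, 3.8]
4.6 [7.0, 2.5, 3.9]
4.72 [7.3, 1.5, 3.9]
4.84 [7.4, 0.6, 3.9]
4.96 [7.5, -0.5, 3.9]
5.08 [7.3, -1.5, 3.7]
5.2 [7.2, -2.4, 3.6]
5.32 [6.9, -3.4, 3.4]
5.44 [6.6, -4.3, 3.1]
5.56 [6.0, -5.1, 2.8]
5.68 [5.5, -5.9, 2.4]
5.8 [4.9, -6.5, 2.0]
5.92 [4.1, -7.1, 1.6]
6.04 [3.4, -7.6, 1.2]
6.16 [2.6, -8.0, 0.7]
6.28 [1.7, -8.2, 0.2]
```

>>> {"method": "arm_command", "body": {
  "steps": [
    {"delta_pos": [5.3, -6.1, 2.3], "dr": [0, 0, 0]},
    {"delta_pos": [4.7, -6.7, 1.9], "dr": [0, 0, 0]},
    {"delta_pos": [3.9, -7.3, 1.4], "dr": [0, 0, 0]},
    {"delta_pos": [3.1, -7.8, 1.0], "dr": [0, 0, 0]},
    {"delta_pos": [2.3, -8.0, 0.6], "dr": [0, 0, 0]},
    {"delta_pos": [1.4, -8.3, 0.1], "dr": [0, 0, 0]},
    {"delta_pos": [0, 0, 0], "dr": [0, 0, 0]},
    {"delta_pos": [0, 0, 0], "dr": [0, 0, 0]}
  ]
}}

```text
time_s: 15.45
position: [0.6308, -0.2207, 0.2378]
tool_rot: [[0.15, -0.871, 0.468], [-0.989, -0.133, 0.069], [0.002, -0.473, -0.881]]
ft_force: [-1.0, -2.3, 5.3]
grip_width: 0.0237
```

>>> {"method": "arm_command", "body": {
  "steps": [
    {"delta_pos": [0.6, -8.4, -0.4], "dr": [0, 0, 0]},
    {"delta_pos": [-0.4, -8.3, -0.9], "dr": [0, 0, 0]},
    {"delta_pos": [-1.2, -8.2, -1.3], "dr": [0, 0, 0]},
    {"delta_pos": [-2.2, -8.0, -1.7], "dr": [0, 0, 0]},
    {"delta_pos": [-2.9, -7.5, -2.2], "dr": [0, 0, 0]},
    {"delta_pos": [-3.8, -7.1, -2.5], "dr": [0, 0, 0]},
    {"delta_pos": [-4.5, -6.5, -2.9], "dr": [0, 0, 0]},
    {"delta_pos": [0, 0, 0], "dr": [0, 0, 0]}
  ]
}}

```text
time_s: 16.25
position: [0.6161, -0.2757, 0.2259]
tool_rot: [[0.148, -0.871, 0.469], [-0.989, -0.132, 0.068], [0.003, -0.473, -0.881]]
ft_force: [-0.5, -4.2, 4.4]
grip_width: 0.0237
```

>>> {"method": "arm_command", "body": {
  "steps": [
    {"delta_pos": [-5.1, -5.8, -3.2], "dr": [0, 0, 0]},
    {"delta_pos": [-5.8, -5.0, -3.4], "dr": [0, 0, 0]},
    {"delta_pos": [-6.3, -4.2, -3.6], "dr": [0, 0, 0]},
    {"delta_pos": [-6.7, -3.3, -3.8], "dr": [0, 0, 0]},
    {"delta_pos": [-7.1, -2.4, -3.9], "dr": [0, 0, 0]},
    {"delta_pos": [-7.3, -1.3, -4.0], "dr": [0, 0, 0]},
    {"delta_pos": [0, 0, 0], "dr": [0, 0, 0]}
  ]
}}

```text
time_s: 16.95
position: [0.5768, -0.2976, 0.2034]
tool_rot: [[0.149, -0.872, 0.467], [-0.989, -0.132, 0.068], [0.003, -0.472, -0.882]]
ft_force: [-4.8, -4.5, 6.5]
grip_width: 0.0237
```

Forces stay small, so I'll continue round.

>>> {"method": "arm_command", "body": {
  "steps": [
    {"delta_pos": [-7.4, -0.4, -3.9], "dr": [0, 0, 0]},
    {"delta_pos": [-7.4, 0.6, -3.8], "dr": [0, 0, 0]},
    {"delta_pos": [-7.4, 1.6, -3.8], "dr": [0, 0, 0]},
    {"delta_pos": [-7.1, 2.6, -3.5], "dr": [0, 0, 0]},
    {"delta_pos": [-6.9, 3.6, -3.3], "dr": [0, 0, 0]},
    {"delta_pos": [-6.5, 4.4, -3.1], "dr": [0, 0, 0]},
    {"delta_pos": [0, 0, 0], "dr": [0, 0, 0]}
  ]
}}

```text
time_s: 17.65
position: [0.5338, -0.2836, 0.1818]
tool_rot: [[0.15, -0.872, 0.466], [-0.989, -0.133, 0.07], [0.001, -0.471, -0.882]]
ft_force: [-7.3, -2.3, 9.1]
grip_width: 0.024
```

>>> {"method": "arm_command", "body": {
  "steps": [
    {"delta_pos": [-5.9, 5.2, -2.7], "dr": [0, 0, 0]},
    {"delta_pos": [-5.4, 6.0, -2.4], "dr": [0, 0, 0]},
    {"delta_pos": [-4.8, 6.7, -1.9], "dr": [0, 0, 0]},
    {"delta_pos": [-4.0, 7.2, -1.6], "dr": [0, 0, 0]},
    {"delta_pos": [-3.3, 7.6, -1.1], "dr": [0, 0, 0]},
    {"delta_pos": [-2.4, 8.1, -0.6], "dr": [0, 0, 0]},
    {"delta_pos": [-1.5, 8.2, -0.1], "dr": [0, 0, 0]},
    {"delta_pos": [0, 0, 0], "dr": [0, 0, 0]}
  ]
}}

```text
time_s: 18.45
position: [0.5078, -0.234, 0.172]
tool_rot: [[0.151, -0.871, 0.468], [-0.989, -0.133, 0.07], [0.001, -0.473, -0.881]]
ft_force: [0.7, 1.0, 9.9]
grip_width: 0.0237
```

>>> {"method": "arm_command", "body": {
  "steps": [
    {"delta_pos": [-0.7, 8.4, 0.3], "dr": [0, 0, 0]},
    {"delta_pos": [0.2, 8.3, 0.7], "dr": [0, 0, 0]},
    {"delta_pos": [1.1, 8.3, 1.3], "dr": [0, 0, 0]},
    {"delta_pos": [2.0, 7.9, 1.7], "dr": [0, 0, 0]},
    {"delta_pos": [2.8, 7.7, 2.1], "dr": [0, 0, 0]},
    {"delta_pos": [3.6, 7.1, 2.4], "dr": [0, 0, 0]},
    {"delta_pos": [0, 0, 0], "dr": [0, 0, 0]}
  ]
}}

```text
time_s: 19.15
position: [0.5177, -0.1873, 0.1809]
tool_rot: [[0.15, -0.87, 0.469], [-0.989, -0.134, 0.068], [0.003, -0.474, -0.88]]
ft_force: [2.9, -3.3, 8.7]
grip_width: 0.0238
```

>>> {"method": "arm_command", "body": {
  "steps": [
    {"delta_pos": [4.4, 6.6, 2.9], "dr": [0, 0, 0]},
    {"delta_pos": [5.1, 5.9, 3.1], "dr": [0, 0, 0]},
    {"delta_pos": [5.6, 5.2, 3.4], "dr": [0, 0, 0]},
    {"delta_pos": [6.3, 4.3, 3.6], "dr": [0, 0, 0]},
    {"delta_pos": [6.6, 3.5, 3.8], "dr": [0, 0, 0]},
    {"delta_pos": [7.0, 2.5, 3.9], "dr": [0, 0, 0]},
    {"delta_pos": [7.3, 1.5, 3.9], "dr": [0, 0, 0]},
    {"delta_pos": [0, 0, 0], "dr": [0, 0, 0]}
  ]
}}

```text
time_s: 19.95
position: [0.5597, -0.1586, 0.2052]
tool_rot: [[0.15, -0.871, 0.468], [-0.989, -0.134, 0.068], [0.004, -0.473, -0.881]]
ft_force: [-2.3, -6.5, 7.7]
grip_width: 0.0243
```

>>> {"method": "arm_command", "body": {
  "steps": [
    {"delta_pos": [7.4, 0.6, 3.9], "dr": [0, 0, 0]},
    {"delta_pos": [7.5, -0.5, 3.9], "dr": [0, 0, 0]},
    {"delta_pos": [7.3, -1.5, 3.7], "dr": [0, 0, 0]},
    {"delta_pos": [7.2, -2.4, 3.6], "dr": [0, 0, 0]},
    {"delta_pos": [6.9, -3.4, 3.4], "dr": [0, 0, 0]},
    {"delta_pos": [6.6, -4.3, 3.1], "dr": [0, 0, 0]},
    {"delta_pos": [0, 0, 0], "dr": [0, 0, 0]}
  ]
}}

```text
time_s: 20.65
position: [0.602, -0.1699, 0.2266]
tool_rot: [[0.15, -0.871, 0.467], [-0.989, -0.133, 0.069], [0.002, -0.472, -0.881]]
ft_force: [-4.1, -3.1, 9.4]
grip_width: 0.0236
```

>>> {"method": "arm_command", "body": {
  "steps": [
    {"delta_pos": [6.0, -5.1, 2.8], "dr": [0, 0, 0]},
    {"delta_pos": [5.5, -5.9, 2.4], "dr": [0, 0, 0]},
    {"delta_pos": [4.9, -6.5, 2.0], "dr": [0, 0, 0]},
    {"delta_pos": [4.1, -7.1, 1.6], "dr": [0, 0, 0]},
    {"delta_pos": [3.4, -7.6, 1.2], "dr": [0, 0, 0]},
    {"delta_pos": [2.6, -8.0, 0.7], "dr": [0, 0, 0]},
    {"delta_pos": [1.7, -8.2, 0.2], "dr": [0, 0, 0]},
    {"delta_pos": [0, 0, 0], "dr": [0, 0, 0]},
    {"delta_pos": [0, 0, 0], "dr": [0, 0, 0]}
  ]
}}

```text
time_s: 21.55
position: [0.6303, -0.218, 0.2378]
tool_rot: [[0.15, -0.871, 0.469], [-0.989, -0.133, 0.069], [0.002, -0.474, -0.881]]
ft_force: [0.7, -1.9, 7.2]
grip_width: 0.0239
```

```bash
python3 - <<'E'
from plan import *
import cv2
print(o["position"], "dev from theta=0 target, machine frame mm", Rm.T@(o["position"]-tr(m,wheelpt(0,.07,.06))[0])*1e3, o["ft_force"])
a=env.get_image("top")[130:250,315:415];b=env.get_image("scene")[150:270,230:330]
cv2.imwrite("pics/t5.png",cv2.resize(np.hstack([a,b]),None,fx=4,fy=4,interpolation=cv2.INTER_CUBIC))
E
```

```text
[ 0.63034917 -0.21801881  0.23778565] dev from theta=0 target, machine frame mm [ 0.79188325 -0.72631606  1.97564812] [ 0.65994081 -1.8852478   7.21864377]
```

View pics/t5.png

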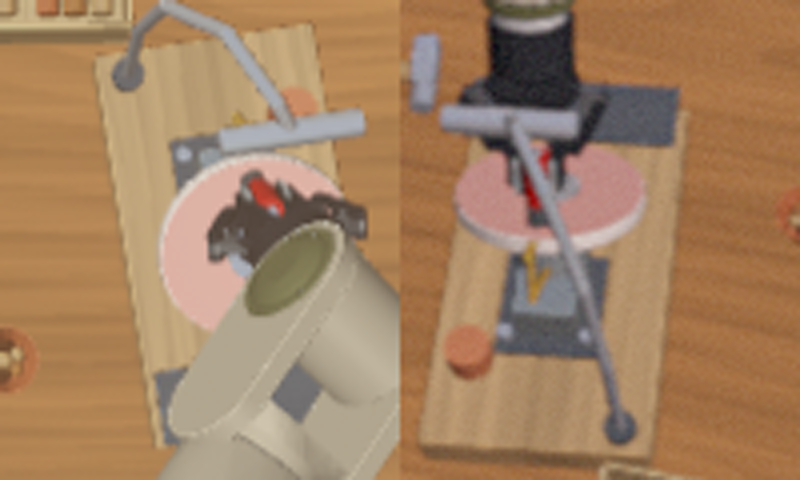

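At the pointer: crank and handle line up with the brass pointer. TCP is within about 1 mm of the target. Releasing and retreating along the handle's axis.

>>> {"method": "arm_command", "body": {
  "steps": [
    {"delta_pos": [0, 0, 0], "dr": [0, 0, 0]},
    {"delta_pos": [0, 0, 0], "dr": [0, 0, 0]},
    {"delta_pos": [0, 0, 0], "dr": [0, 0, 0]},
    {"delta_pos": [-4.6, -0.7, 8.8], "dr": [0, 0, 0]},
    {"delta_pos": [-9.3, -1.4, 17.7], "dr": [0, 0, 0]},
    {"delta_pos": [-9.3, -1.4, 17.7], "dr": [0, 0, 0]},
    {"delta_pos": [-9.3, -1.4, 17.7], "dr": [0, 0, 0]},
    {"delta_pos": [-14, -2, 26], "dr": [0, 0, 0]},
    {"delta_pos": [-30, 0, 10], "dr": [0, 0, 0]},
    {"delta_pos": [-30, 0, 0], "dr": [0, 0, 0]},
    {"delta_pos": [-30, 0, 0], "dr": [0, 0, 0]},
    {"delta_pos": [-30, 0, 0], "dr": [0, 0, 0]},
    {"delta_pos": [-20, 0, 0], "dr": [0, 0, 0]},
    {"delta_pos": [0, 0, 0], "dr": [0, 0, 0]}
  ],
  "grip": 0.6
}}

```text
time_s: 23.05
position: [0.4418, -0.2242, 0.3353]
tool_rot: [[0.149, -0.872, 0.466], [-0.989, -0.132, 0.069], [0.001, -0.471, -0.882]]
ft_force: [-0.8, 0.1, -0.1]
grip_width: 0.0515
```

```bash
python3 - <<'E'
from plan import *
import cv2
print(o["position"],o["ft_force"],"expected handle px: top",proj("top",tr(m,wheelpt(0,.07,.052))),"scene",proj("scene",tr(m,wheelpt(0,.07,.052))),"per 0.1rad",proj("scene",tr(m,wheelpt(.1,.07,.052))))
a=env.get_image("top")[120:250,215:415];s=env.get_image("scene")[165:225,230:330]
a=cv2.resize(a,None,fx=4,fy=4,interpolation=cv2.INTER_CUBIC)[:300]
s=cv2.resize(s,None,fx=8,fy=8,interpolation=cv2.INTER_CUBIC)[60:360]
cv2.imwrite("pics/t6.png",np.vstack([a,s]))
E
```

```text
[ 0.44182583 -0.22418895  0.33533883] [-0.82980228  0.11564047 -0.09245788] expected handle px: top [[380.61917603 179.58314757]] scene [[263.59249565 194.44732092]] per 0.1rad [[261.67118439 194.29753975]]
```

View pics/t6.png

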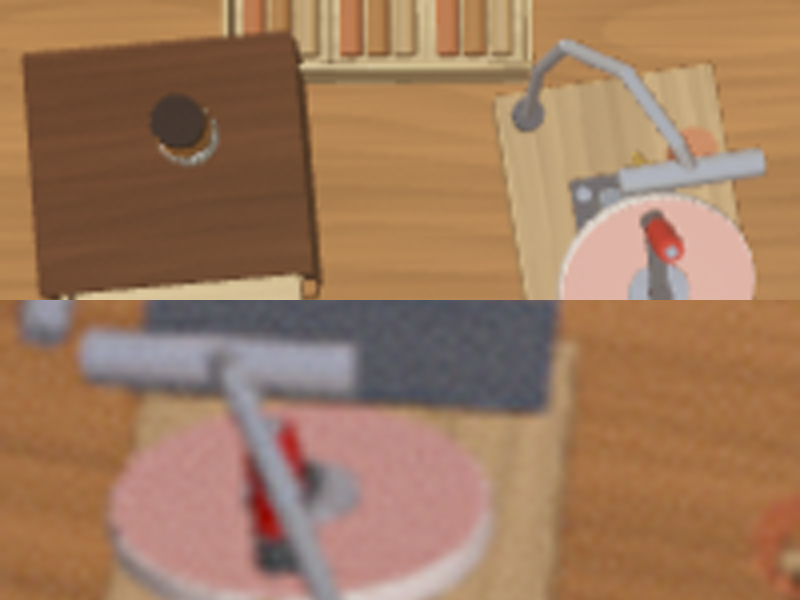

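```bash
python3 - <<'E'
from h import *
m=[ 0.71480307,-0.20442336,0.15112043]
for a in((0,.105,0),(0,.07,.024),(0.1,.07,.024),(0,.07,.077),(0,0,.024)):
    p=proj("top",tr(m,wheelpt(*a)))[0];s=proj("scene",tr(m,wheelpt(*a)))[0]
    print(a,"t6 top px",((p+.4-[215,120])*4).round(),"t6 scene px",((s+.4-[230,165])*8-[0,60]+[0,300]).round())
o=env.observe();print(o["time_s"])
E
```

```text
(0, 0.105, 0) t6 top px [648. 182.] t6 scene px [264. 619.]
(0, 0.07, 0.024) t6 top px [657. 228.] t6 scene px [274. 532.]
(0.1, 0.07, 0.024) t6 top px [665. 227.] t6 scene px [259. 531.]
(0, 0.07, 0.077) t6 top px [671. 251.] t6 scene px [270. 430.]
(0, 0, 0.024) t6 top px [662. 301.] t6 scene px [299. 455.]
23.15
```

```bash
python3 -c "
from rig import env
env.close_job()"
```

```text
the job is handed in; nothing more can be done
```

I did the whole job in the order asked and handed it in at about 23 s of robot time.

- **Drawer:** I pulled it by its handle about 106 mm, on top of an estimated 4 mm already open. By my measurements it stands about 11 cm open, give or take about 5 mm.
- **Scraper:** It went from the tool rest into the drawer. A picture after release showed it lying flat inside, clear of the sides.
- **Wheel:** I turned it clockwise by the red handle, on past the pointer and one full turn more. Measured forces stayed under about 13 N in the readings at the end of each move. I then let go and backed off along the handle's axis.

**Last checks:**
- The handle shows at the pointer in the top view, within about 1 pixel (roughly 0.03 rad) of where the model puts it. The position of the gripper before release agreed to about 1 mm.
- In the pictures the lamp, jar, tin and bead cup had not moved. I did not check the mug, hammer, brush or bowl again at the end.
- My last picture caught only the back edge of the open drawer. That the scraper is still flat and the drawer still open rests on the earlier picture; the arm did not go near either after that.

**One disagreement:** the cabinet's body looked about 15 mm shorter in the images than the stated 240 mm. I took that to be the drawer front's thickness, and used the handle position to judge how far the drawer was open.

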